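# Turn the green divider of the sample binder over its spine

## Task

The sample binder lies open on the desk. Turn its divider with the green tab over the spine until it lies flat on the other side, gently, with closed fingertips only: push it up from under its tab, swing it over and press it down flat, never pinching it or flinging it. Leave the orange-tabbed divider lying, the binder where it is and everything else on the desk untouched, and finish clear of everything.

Things in the scene. Friction and masses are not known exactly. Their poses are not given: they have to be found in the camera images.
- binder: open black sample binder, 1.4 kg, loose on the desk, 176 mm along the spine (its x axis), 244 mm across (y); origin at the centre of its underside, y towards the side where both dividers lie at first (the robot's left), z up. Sheet stacks, 158 mm along x, from |y| = 13 to 115 mm, tops 25.5 mm high at +y, 31 mm at -y. Cover boards 4 mm thick end at |y| = 122 mm; bare desk beyond.
- spine_mid (a point): midpoint of the steel spine rod, 34 mm above the binder's underside; the rod runs along the binder's x and is the hinge axis of both dividers. Rod ends sit in posts at x = +-83 mm that rise to 34 mm
- green_divider (a joint): angle (rad) of the green-tabbed divider about the spine rod: 0 = flat on the binder's +y side, pi/2 = standing upright, pi = flat on the -y side (end stop). Its hinge is stiff: it stays at any angle where it is left and takes about 1 N at the tab to move.
- green_panel: rigid white panel of the upper divider with green strip and tab, 60 g, 3 mm thick; origin on the hinge axis at mid-spine, x along the spine as the binder's, y along the panel away from the spine, mid-plane at z = 0. Spans x = -78 to 78, y = 12 to 118 mm; the tab, x = 12.5 to 57.5 mm, ends at y = 145 mm, past the cover boards. At the start it stands open by 6 to 29 degrees
- green_tab (a point): middle of the outer edge of the green tab: 145 mm from the spine axis, 35 mm along x from the spine's middle
- orange_divider (a joint): angle (rad) of the lower, orange-tabbed divider about the same rod; it lies at 0 on the +y stack and must stay. It is as stiff as the green one.
- orange_tab (a point): middle of the outer edge of the orange tab: 145 mm from the spine axis, 4.5 mm below the rod's height, at x = -45 mm (tab 45 mm wide)
- glue: red glue stick, standing, 29 mm across, 91 mm tall, bystander; origin at the centre of its underside
- masking_tape: roll of masking tape lying flat, 100 mm across, 25 mm high, bystander; origin at the centre of its underside
- stapler: black stapler, 150x36x56 mm, bystander; origin at the centre of its underside
- clip: black binder clip, 41x25x14 mm, bystander; origin at the centre of its underside
- stamp: blue and black self-inking stamp, 30x52x66 mm, bystander; origin at the centre of its underside

How it is judged:
By the outcome, as a careful person would: the job done as asked, in the order asked, and still so for the second after the job is handed in, with the robot touching nothing.
It also fails if it takes over 56 s, if anything falls off the work surface, if the arm or the gripper's body presses on something with over 40 N, if the wrist force passes 120 N, or if a joint passes its speed limit or range.

## Robot

A 6-joint arm with a two-finger parallel gripper is mounted at the origin on the work surface; the furniture and walls round the work are solid. World frame = base frame: x ahead of the robot, y to its left, z up, the work surface at z = 0. Lengths are in m, angles in rad, forces in N, time in s.
With the tool pointing down it reaches from about 0.35 to 0.875 m from the base axis. Payload 15.5 kg.
Tool frame: the origin (TCP) lies midway between the tips of the shut fingers; the grasp point (between the pads) lies 19 mm behind it; z points along the fingers, y is the line along which they close (so a half turn about z gives the same grasp; the last joint's range is limited). The gripper opens to 85 mm and grips with 20 to 120 N. Pads are 22 mm wide; open, the fingers measure 114 mm over their backs; the gripper's body (76 mm by 85 mm) begins 54 mm behind the grasp point. The pads swing forward as they close: fully open they stand 13 mm farther back than shut.
Start: joints at [1.161, 0.494, 1.345, -0, 1.302, -0.096], TCP at [0.193, 0.594, 0.195] pointing down, gripper open.
Joint ranges: [-2.91, 2.91], [-0.82, 2.16], [0.22, 2.67], [-1.22, 4.37], [0.12, 2.79], [-3.08, 3.08]. Speed limits (rad/s): [1.89, 1.89, 2.57, 3.01, 3.01, 3.01].

## Interface

Orientations are given as a unit quaternion [w, x, y, z].
In Python, from cell import arm gives the robot as it stands.
- The arm moves only by the tool servo_tool, never from a script. Its argument "targets" is a list of rows, each an object with "xyz": the shift along the tool's x, y, z in m, a list of three; "delta_rot": the turn, a rotation vector about the tool's x, y, z in degrees, a list of three; "fingers": the finger opening in m, from 0 to 0.0854. In form: [{"xyz": [dx, dy, dz], "delta_rot": [rx, ry, rz], "fingers": fingers}, ...]. A call has 1 to 10 rows; each row is the pose to reach, as a shift and turn from the pose commanded when the call began, along the tool's axes at that moment; what a row does not reach only later rows make up. A row lasts 1/12 s, in which the tool goes at most 41.7 mm and 7.16 degrees, less where a joint would pass 70% of its speed; a pose out of reach is approached as far as the arm can. A call with a gripper value outside its range is refused whole. The fingers move at their own pace and stop on an object; the grip force is fixed at half the most. Time passes only in rows, so rows that repeat a pose let the fingers close. It gives the time, the measured TCP pose, the force, the opening and the grip force at its end, in the units of the state.
- arm.read_state(): the state, without advancing time (a new reading comes with each control period).
- arm.capture(name): name is "side" or "top"; returns a dict with "pixels" (420x560x3 uint8, red, green, blue), "mtx" (3x3 intrinsics, pixels), "k1" (the pictures are not rectified: a ray, as slopes to the right and down, at radius r is drawn at 1 + k1 r^2 times it, then the intrinsics apply), "eye" and "attitude" of the camera in the world. Camera axes: x right, y up, looking along -z (the intrinsics and any distortion apply to the point x, -y, -z); pixel columns grow to the right and rows downward; lengths in m; the calibration is good to about 2 mm. A picture is of the moment at which its call begins. There is no depth.
- arm.close_job(): hands the job in; it is judged then, once.
The state is a dict: "clock": time; "joint_positions": joint angles; "dq": joint speeds; "joint_efforts": joint torques, N m; "tool_pos": TCP position; "ee_rot": TCP orientation; "force": force on the tool from outside, world axes, zero at the start; "moment": the same for the moment, N m; "finger_gap": opening from 0.0 (shut) to 1.0 (fully open); "grip_force": force on a finger pad.
Only numpy, scipy, OpenCV 4.12 (cv2) and the standard library are available. Lean on these libraries where they do the work, as an engineer would, in place of code of your own. Each camera call takes 0.05 s, during which the arm holds its last target. There are 200 camera calls.

## Working session

There is one attempt and no reset: what is moved stays moved. The work goes in short steps, Python scripts to look and compute and a tool call to move; the robot and the scene stay as the last step left them, time stands still between calls to the robot, and variables do not carry over. Pictures are saved under pics/ and viewed, at most 10 in all, crops included, and the job is handed in when it is done.

Besides the shell and the picture viewer there is one more tool, called as a command line: name --argument value ..., lists and objects as JSON in quotes. servo_tool: Moves the arm, as the interface text tells. Its arguments: {"type":"object","properties":{"targets":{"type":"array"}},"required":["targets"]}

```bash
mkdir -p pics; ls; python3 - <<'E'
from cell import arm
import cv2,pickle
d={}
for n in("top","side"):
    c=arm.capture(n);d[n]=c;cv2.imwrite(f"pics/{n}0.png",c["pixels"][:,:,::-1]);print(n,c["mtx"],c["k1"],c["eye"],c["attitude"])
pickle.dump(d,open("c0.pkl","wb"))
print(arm.read_state())
E
```

```text
pics
top [[499.97569488   0.         277.00230725]
 [  0.         499.97569488 205.3580132 ]
 [  0.           0.           1.        ]] -0.18330423310173627 [ 0.26879351 -0.01747635  1.16249601] [ 0.71230492  0.04640847 -0.0555952  -0.69812401]
side [[417.46277893   0.         288.19972576]
 [  0.         417.46277893 210.70654931]
 [  0.           0.           1.        ]] -0.1020511660781257 [-0.05612992 -0.21506639  0.86676134] [ 0.78606938  0.24107237 -0.16416582 -0.54500332]
{'clock': 0.1, 'joint_positions': array([ 1.16149202e+00,  4.94123665e-01,  1.34604947e+00,  2.58971232e-05,
        1.30247142e+00, -9.55159747e-02]), 'dq': array([-1.41720751e-03, -3.74052642e-03, -1.91832809e-03,  1.05469843e-03,
       -1.52352461e-03, -8.99159937e-05]), 'joint_efforts': array([ 2.11018079e-03, -8.83597469e+01, -3.84562504e+01, -6.12104373e-05,
        5.17111737e-03, -1.12726959e-04]), 'tool_pos': array([0.19277629, 0.59416824, 0.19436494]), 'ee_rot': array([-1.43437277e-04,  1.56254654e-01,  9.87716663e-01, -5.06164824e-04]), 'force': array([0.35311712, 0.14295212, 0.24892919]), 'moment': array([ 0.03596093, -0.00880254,  0.01060876]), 'grip_force': 0.0, 'finger_gap': 1.0018655091094273}
```

View pics/top0.png

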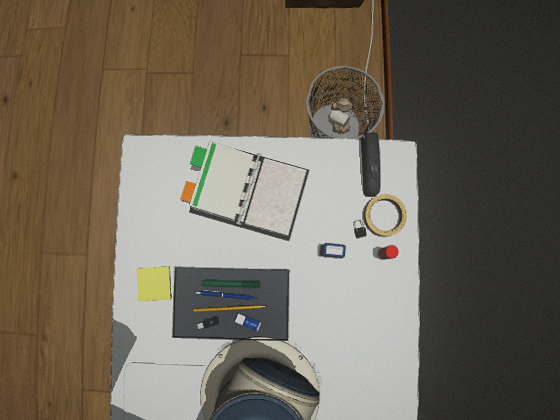

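View pics/side0.png

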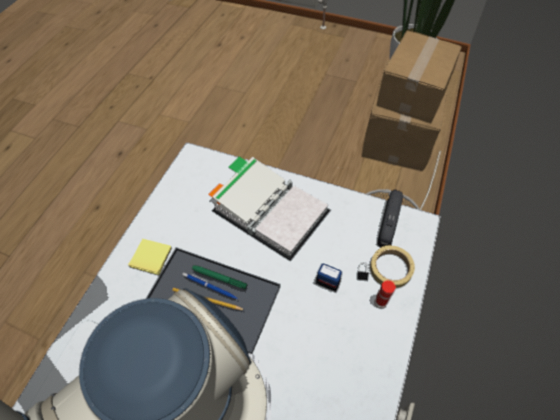

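Top: the binder is near (250,190), with the spine running from (260,155) to (240,222). The green tab is at (199,157) and the orange tab at (188,192). In the side view they're at (240,163) and (216,191). I'll enlarge both views to get accurate corners.

```bash
python3 - <<'E'
import pickle,cv2,numpy as np
d=pickle.load(open("c0.pkl","rb"))
a=d["top"]["pixels"][130:250,175:320];b=d["side"]["pixels"][145:265,200:340]
f=lambda i:cv2.resize(i,(400,int(400*i.shape[0]/i.shape[1])),interpolation=cv2.INTER_CUBIC)
a,b=f(a),f(b);h=max(a.shape[0],b.shape[0])
p=lambda i:np.pad(i,((0,h-i.shape[0]),(0,0),(0,0)))
im=np.hstack([p(a),p(b)]);print(a.shape,b.shape);cv2.imwrite("pics/z.png",im[:,:,::-1])
E
```

```text
(331, 400, 3) (342, 400, 3)
```

View pics/z.png

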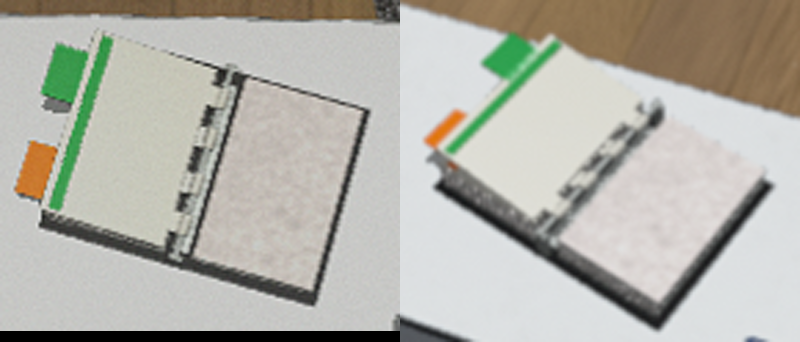

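```bash
cat >h.py <<'E'
import numpy as np,cv2
from scipy.spatial.transform import Rotation as R
def rot(q):return R.from_quat(np.roll(q,-1)).as_matrix()
def proj(c,P):
    p=(np.atleast_2d(P)-c["eye"])@rot(c["attitude"]);s=np.c_[p[:,0],-p[:,1]]/-p[:,2:]
    s=s*(1+c["k1"]*(s**2).sum(1,keepdims=True));K=c["mtx"]
    return s*[K[0,0],K[1,1]]+[K[0,2],K[1,2]]
def b2w(v,P):
    P=np.atleast_2d(P);c,s=np.cos(v[2]),np.sin(v[2])
    return np.c_[v[0]+c*P[:,0]-s*P[:,1],v[1]+s*P[:,0]+c*P[:,1],P[:,2]]
def panel(th,P):
    P=np.atleast_2d(P);return np.c_[P[:,0],P[:,1]*np.cos(th)-P[:,2]*np.sin(th),.034+P[:,1]*np.sin(th)+P[:,2]*np.cos(th)]
E
python3 - <<'E'
from h import *
import pickle
from scipy.optimize import least_squares
d=pickle.load(open("c0.pkl","rb"))
G=np.array([[57.5,145,1.5],[12.5,145,1.5],[78,118,1.5],[-78,118,1.5]])/1e3
F=np.array([[-22.5,145,29.5],[-67.5,145,29.5],[88,-122,4],[-88,-122,0],[-88,122,0]])/1e3
t=np.array([[57,42],[42,97],[100,30],[48,207],[30,141],[15,192],[370,108],[314,304],[40,227]])/2.7586+[175,130]-.0
s=np.array([[115,33],[82,57],[153,35],[45,150],[58,110],[24,140],[373,183],[258,328],[35,186]])/2.857+[200,145]
def res(v):
    P=b2w(v,np.r_[panel(v[3],G),F]);return np.r_[proj(d["top"],P)-t,proj(d["side"],P)-s]
o=least_squares(lambda v:res(v).ravel(),[.45,.06,.2,.2],loss="soft_l1")
v=o.x;print(v,np.degrees(v[2:]));print(res(v).round(1))
np.save("v.npy",v)
print("spine",b2w(v,[0,0,.034]),"green",b2w(v,panel(v[3],[.035,.145,0])),"ends",b2w(v,[[0,.2,0],[.035,-.145,.034]]))
# bystanders on desk rough
E
```

```text
[ 0.47247694  0.03321971 -0.25922549  0.15800556] [-14.85252625   9.05305195]
[[ 0.6 -0.2]
 [ 0.1 -1.6]
 [-1.  -0.6]
 [-2.6 -0.1]
 [ 1.  -0.8]
 [ 0.6 -0.9]
 [ 0.7 -0.2]
 [ 0.9  0.2]
 [ 0.4 -0.6]
 [-1.  -0.1]
 [-0.7  2.5]
 [-1.1 -0.2]
 [-3.3 -0.3]
 [-0.4 -0.4]
 [-0.3  0.8]
 [ 1.   0.5]
 [ 0.5  2.2]
 [-0.8  1.3]]
spine [[0.47247694 0.03321971 0.034     ]] green [[0.54301269 0.16265756 0.05681559]] ends [[ 0.52374334  0.22653747  0.        ]
 [ 0.46913941 -0.11590729  0.034     ]]
```

```bash
cat >plan.py <<'E'
# plan.py "y z alpha" ... : waypoints of the TCP in the binder's plane (mm, deg), rows relative to the pose now
import sys
from h import *
from cell import arm
v=np.load("v.npy");s=arm.read_state()
B=R.from_euler("z",v[2]);R0=R.from_quat(np.roll(s["ee_rot"],-1));p0=s["tool_pos"]
base=R.from_matrix([[-1,0,0],[0,1,0],[0,0,-1]])
def row(y,z,a,x=35):
    p=b2w(v,[x/1e3,y/1e3,z/1e3])[0];Rt=B*base*R.from_euler("x",a,degrees=True)
    return R0.inv().apply(p-p0).round(3).tolist(),(R0.inv()*Rt).as_rotvec(degrees=True).round(1).tolist()
def now():
    c,q=np.cos(v[2]),np.sin(v[2]);d=p0-[v[0],v[1],0];Rb=B.inv()*R0
    z=Rb.as_matrix()[:,2];return np.round([1e3*(c*d[0]+q*d[1]),1e3*(-q*d[0]+c*d[1]),1e3*d[2],np.degrees(np.arctan2(-z[1],-z[2]))],1)
if __name__=="__main__":
    print("now x y z alpha",now(),"F",(B.inv().apply(s["force"])).round(1),"t",round(s["clock"],2),"q",s["joint_positions"].round(2),"gap",round(s["finger_gap"],2))
    for w in sys.argv[1:]: print(w,*row(*map(float,w.split())))
E
python3 plan.py "260 150 0" "240 130 50"
```

```text
now x y z alpha [-4.141e+02  4.705e+02  1.944e+02  1.000e-01] F [0.3 0.2 0.2] t 0.1 q [ 1.16  0.49  1.35  0.    1.3  -0.1 ] gap 1.0
260 150 0 [-0.46, -0.186, 0.045] [-0.1, -0.0, -3.1]
240 130 50 [-0.461, -0.206, 0.065] [49.9, -1.4, -2.9]
```

servo_tool --targets '[{"xyz": [-0.04, -0.02, 0], "delta_rot": [0, 0, 0], "fingers": 0}, {"xyz": [-0.08, -0.035, 0], "delta_rot": [0, 0, -1], "fingers": 0}, {"xyz": [-0.12, -0.05, 0], "delta_rot": [5, 0, -1], "fingers": 0}, {"xyz": [-0.155, -0.07, 0], "delta_rot": [10, 0, -1], "fingers": 0}, {"xyz": [-0.19, -0.085, 0], "delta_rot": [15, 0, -2], "fingers": 0}, {"xyz": [-0.225, -0.1, 0], "delta_rot": [20, 0, -2], "fingers": 0}, {"xyz": [-0.26, -0.12, 0], "delta_rot": [25, 0, -2], "fingers": 0}, {"xyz": [-0.3, -0.135, 0], "delta_rot": [30, 0, -2], "fingers": 0}, {"xyz": [-0.33, -0.15, 0], "delta_rot": [35, -1, -2], "fingers": 0}, {"xyz": [-0.36, -0.16, 0], "delta_rot": [40, -1, -3], "fingers": 0}]'

```text
clock: 0.93
tool_pos: [0.4873, 0.3294, 0.1951]
ee_rot: [-0.045, 0.122, 0.931, -0.341]
force: [0.6, 0.6, 0.1]
finger_gap: 0.0
grip_force: 0.0
```

```bash
python3 plan.py "220 100 50" "180 60 52"
```

```text
now x y z alpha [-61.6 290.1 195.1  40.3] F [0.4 0.7 0.1] t 0.93 q [ 0.72  0.8   0.97 -0.4   1.96 -0.63] gap 0.0
220 100 50 [-0.097, 0.008, 0.118] [9.7, -0.1, -0.1]
180 60 52 [-0.097, 0.003, 0.174] [11.7, -0.1, -0.1]
```

servo_tool --targets '[{"xyz": [-0.03, 0.002, 0.02], "delta_rot": [3, 0, 0], "fingers": 0}, {"xyz": [-0.06, 0.004, 0.04], "delta_rot": [6, 0, 0], "fingers": 0}, {"xyz": [-0.085, 0.006, 0.065], "delta_rot": [8, 0, 0], "fingers": 0}, {"xyz": [-0.097, 0.008, 0.09], "delta_rot": [10, 0, 0], "fingers": 0}, {"xyz": [-0.097, 0.008, 0.118], "delta_rot": [10, 0, 0], "fingers": 0}, {"xyz": [-0.097, 0.008, 0.118], "delta_rot": [10, 0, 0], "fingers": 0}, {"xyz": [-0.097, 0.008, 0.118], "delta_rot": [10, 0, 0], "fingers": 0}]'

```text
clock: 1.52
tool_pos: [0.561, 0.2379, 0.0981]
ee_rot: [-0.057, 0.117, 0.898, -0.42]
force: [-0.4, 0.4, 0.1]
finger_gap: -0.001
grip_force: 0.0
```

```bash
python3 - <<'E'
from h import *
from cell import arm
v=np.load("v.npy");o=[]
for n in("top","side"):
    c=arm.capture(n);P=b2w(v,np.r_[panel(v[3],[[.035,.145,0],[.035,.13,0]]),[[.035,.22,.1]]]);q=proj(c,P);u,w=(q.mean(0)).astype(int)
    w=np.clip(w,60,350);o.append(cv2.resize(c["pixels"][w-60:w+60,u-65:u+65],(400,369),interpolation=cv2.INTER_CUBIC))
    print(n,((q-[u-65,w-60])*400/130).round())
cv2.imwrite("pics/a.png",np.hstack(o)[:,:,::-1])
E
python3 plan.py "175 27 52" "165 27 52" "155 27 52" "150 27 52" "145 27 52" "140 27 52"
```

```text
top [[232. 198.]
 [251. 204.]
 [122. 156.]]
side [[224. 207.]
 [238. 217.]
 [146. 132.]]
now x y z alpha [ 33.6 222.5 100.1  49.9] F [-0.3  0.2  0.3] t 1.62 q [ 0.61  0.99  0.95 -0.55  1.89 -0.69] gap -0.0
175 27 52 [-0.001, 0.025, 0.083] [2.1, -0.0, 0.0]
165 27 52 [-0.001, 0.019, 0.091] [2.1, -0.0, 0.0]
155 27 52 [-0.001, 0.013, 0.099] [2.1, -0.0, 0.0]
150 27 52 [-0.001, 0.009, 0.102] [2.1, -0.0, 0.0]
145 27 52 [-0.001, 0.006, 0.106] [2.1, -0.0, 0.0]
140 27 52 [-0.001, 0.003, 0.11] [2.1, -0.0, 0.0]
```

View pics/a.png

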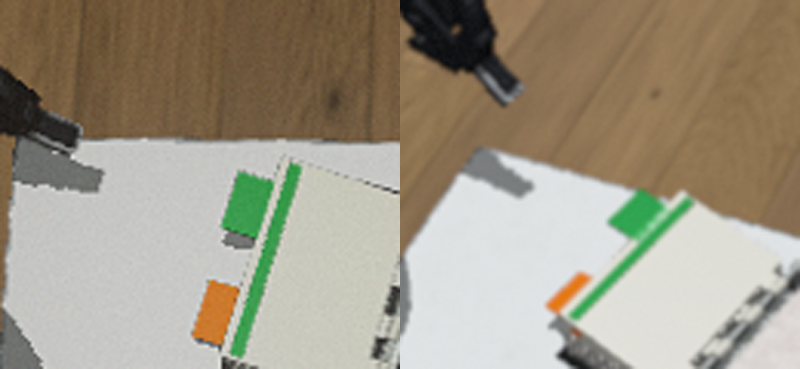

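The green tab shows at top crop (232,202), as predicted. The fingertip shows at top (75,140) and side (115,95), well off the predicted (122,156) and (146,132). I'll triangulate the seen tip and check it against the tool state.

```bash
python3 - <<'E'
from h import *
from cell import arm
import pickle
from scipy.optimize import least_squares
v=np.load("v.npy");d=pickle.load(open("c0.pkl","rb"));s=arm.read_state()
obs={}
for n,px in(("top",[[74,138],[100,180]]),("side",[[117,93],[131,190]])):
    P=b2w(v,np.r_[panel(v[3],[[.035,.145,0],[.035,.13,0]]),[[.035,.22,.1]]]);u,w=proj(d[n],P).mean(0).astype(int);w=np.clip(w,60,350)
    obs[n]=np.array(px)*130/400+[u-65,w-60]
for i in(0,1):
    o=least_squares(lambda p:np.r_[(proj(d["top"],p)-obs["top"][i]).ravel(),(proj(d["side"],p)-obs["side"][i]).ravel()],[.56,.24,.1]);print(o.x,o.fun.round(1))
M=rot(s["ee_rot"]);print(s["tool_pos"],M.T@(least_squares(lambda p:np.r_[(proj(d["top"],p)-obs["top"][0]).ravel(),(proj(d["side"],p)-obs["side"][0]).ravel()],[.56,.24,.1]).x-s["tool_pos"]))
print({n:proj(d[n],s["tool_pos"]) for n in d},{n:obs[n][0] for n in d})
E
```

```text
[0.56769409 0.26342833 0.1303261 ] [ 0.7 -0.4 -0.9  0.1]
[0.56974564 0.27477376 0.00502215] [ 0.5 -0.3 -0.7  0.1]
[0.56199566 0.23964143 0.10007637] [ 0.0006116  -0.00741801 -0.0381829 ]
{'top': array([[156.42824156, 140.8282699 ]]), 'side': array([[207.44147701, 137.74537337]])} {'top': array([142.05, 134.85]), 'side': array([199.025, 125.225])}
```

```bash
python3 - <<'E'
from h import *
from cell import arm
o=[]
for n in("top","side"):
    c=arm.capture(n);s=arm.read_state();q=proj(c,s["tool_pos"])[0];u,w=q.astype(int)
    k=c["pixels"][w-50:w+50,u-50:u+50];k=cv2.resize(k,(400,400),interpolation=cv2.INTER_CUBIC)
    M=rot(s["ee_rot"])
    for t,col in((0,(255,0,0)),(-.019,(0,255,0)),(-.038,(0,0,255)),(-.073,(255,255,0))):
        p=((proj(c,s["tool_pos"]+M[:,2]*t)[0]-[u-50,w-50])*4).astype(int);cv2.circle(k,tuple(map(int,p)),4,col,1)
    o.append(k);print(s["tool_pos"])
cv2.imwrite("pics/b.png",np.hstack(o)[:,:,::-1])
E
```

```text
[0.5620873  0.23996896 0.10032854]
[0.56209816 0.24000439 0.10040528]
```

View pics/b.png

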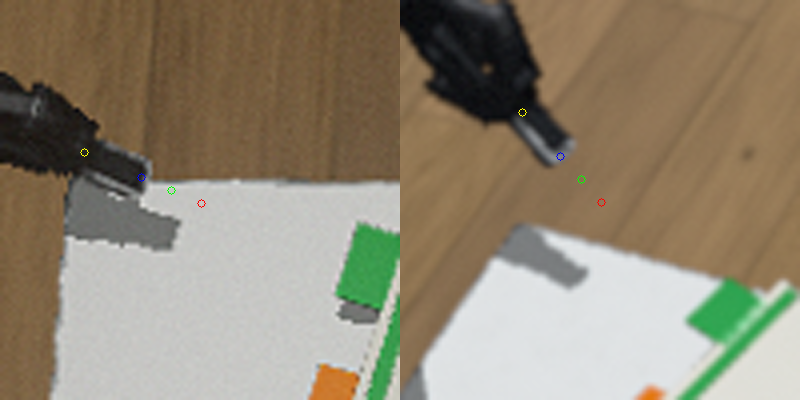

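Both cameras agree that the real fingertip is about 36–38 mm behind the reported TCP along the tool's z, with nothing visible at the reported point. I'll trust the pictures, add this offset to the planner, and recheck it near the tab before contact.

```bash
python3 - <<'E'
t=open("plan.py").read()
t=t.replace('p0=s["tool_pos"]','L=.036;p0=s["tool_pos"]-L*R0.as_matrix()[:,2]')
t=t.replace("R0.inv().apply(p-p0)","R0.inv().apply(p+L*Rt.as_matrix()[:,2]-s['tool_pos'])")
open("plan.py","w").write(t)
E
python3 plan.py "220 80 52" "190 50 52" "175 26 52" "168 26 52"
```

```text
now x y z alpha [ 33.6 250.4 123.6  49.9] F [ 0.5  0.  -0. ] t 1.72 q [ 0.61  0.99  0.95 -0.55  1.89 -0.69] gap 0.0
220 80 52 [-0.001, 0.012, 0.051] [2.1, 0.0, 0.0]
190 50 52 [-0.001, 0.016, 0.094] [2.1, 0.0, 0.0]
175 26 52 [-0.001, 0.025, 0.121] [2.1, 0.0, 0.0]
168 26 52 [-0.001, 0.02, 0.126] [2.1, 0.0, 0.0]
```

servo_tool --targets '[{"xyz": [-0.001, 0.006, 0.025], "delta_rot": [2, 0, 0], "fingers": 0}, {"xyz": [-0.001, 0.012, 0.05], "delta_rot": [2, 0, 0], "fingers": 0}, {"xyz": [-0.001, 0.014, 0.075], "delta_rot": [2, 0, 0], "fingers": 0}, {"xyz": [-0.001, 0.016, 0.094], "delta_rot": [2, 0, 0], "fingers": 0}, {"xyz": [-0.001, 0.02, 0.108], "delta_rot": [2, 0, 0], "fingers": 0}, {"xyz": [-0.001, 0.025, 0.118], "delta_rot": [2, 0, 0], "fingers": 0}, {"xyz": [-0.001, 0.023, 0.122], "delta_rot": [2, 0, 0], "fingers": 0}, {"xyz": [-0.001, 0.023, 0.122], "delta_rot": [2, 0, 0], "fingers": 0}]'

```text
clock: 2.38
tool_pos: [0.5423, 0.1626, 0.0034]
ee_rot: [-0.057, 0.116, 0.891, -0.435]
force: [-0.4, 0.2, 0.5]
finger_gap: -0.003
grip_force: 0.0
```

```bash
cat >look.py <<'E'
import sys
from plan import *
o=[]
for n in("top","side"):
    c=arm.capture(n);q=proj(c,b2w(v,[.035,float(sys.argv[2]),.04]))[0];u,w=q.astype(int);w=max(w,50)
    k=cv2.resize(c["pixels"][w-50:w+50,u-50:u+50],(400,400),interpolation=cv2.INTER_CUBIC)
    for P,col in((p0,(255,0,0)),(p0-.0145*R0.as_matrix()[:,1],(255,0,255)),(b2w(v,panel(v[3],[.035,.145,-.0015]))[0],(0,0,255))):
        cv2.circle(k,tuple(map(int,(proj(c,P)[0]-[u-50,w-50])*4)),3,col,1)
    o.append(k)
cv2.imwrite(sys.argv[1],np.hstack(o)[:,:,::-1])
E
python3 look.py pics/c.png .16; python3 plan.py "160 25 52" "150 25 52" "141 25 52"
```

```text
now x y z alpha [ 34.7 172.2  26.2  51.9] F [ 0.  -0.2 -0.4] t 2.48 q [ 0.55  1.05  1.15 -0.58  1.67 -0.6 ] gap -0.0
160 25 52 [-0.0, -0.007, 0.01] [0.1, -0.0, 0.0]
150 25 52 [-0.0, -0.013, 0.018] [0.1, -0.0, 0.0]
141 25 52 [-0.0, -0.018, 0.025] [0.1, -0.0, 0.0]
```

View pics/c.png

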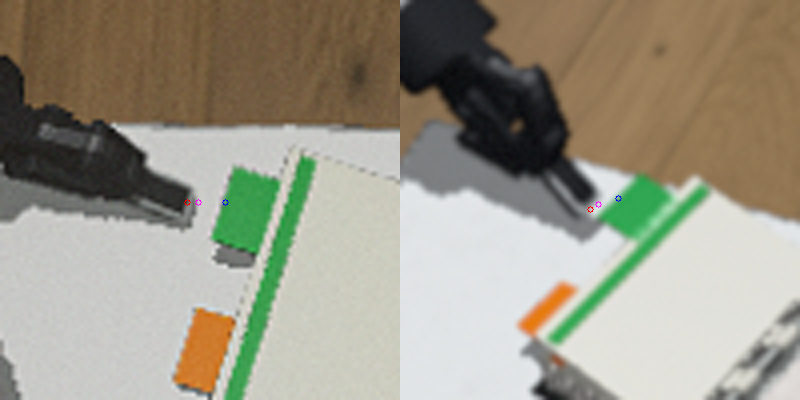

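The tip now sits where it's predicted: top (190,202), about 8 px from the tab edge, with no force. That confirms the offset. Next I'll slide in under the tab, using an arc plan for the swing.

```bash
cat >arc.py <<'E'
# arc.py th0 th1 n : rows that carry the panel from th0 to th1 deg
from plan import *
H,S=12.,18.
def tip(th,dz=0):
    a=float(np.interp(th,[50,120],[52,0]));A,T=np.radians([a,th])
    d=np.array([-np.sin(A),-np.cos(A)]);n=np.array([-np.cos(A),np.sin(A)]);e=np.array([np.cos(T),np.sin(T)]);m=np.array([np.sin(T),-np.cos(T)])
    E=np.array([0,34])+145*e+1.5*m
    C=E+S*d if th<90-a else E-S*e
    return (*(C-H*n),a)
if __name__=="__main__":
    print("now",now(),"F",B.inv().apply(s["force"]).round(1),"t",round(s["clock"],1),"q",s["joint_positions"].round(2))
    for th in np.linspace(*map(float,sys.argv[1:3]),int(sys.argv[3])+1)[1:]: w=tip(th);print(round(th,1),np.round(w,0),*row(*w))
E
python3 arc.py 3 5 1
```

```text
now [ 34.7 172.2  26.2  51.9] F [ 0.  -0.2 -0.4] t 2.5 q [ 0.55  1.05  1.15 -0.58  1.67 -0.6 ]
5.0 [138.  25.  52.] [-0.0, -0.02, 0.028] [0.1, -0.0, 0.0]
```

servo_tool --targets '[{"xyz": [0, -0.004, 0.005], "delta_rot": [0, 0, 0], "fingers": 0}, {"xyz": [0, -0.007, 0.01], "delta_rot": [0, 0, 0], "fingers": 0}, {"xyz": [0, -0.01, 0.014], "delta_rot": [0, 0, 0], "fingers": 0}, {"xyz": [0, -0.013, 0.018], "delta_rot": [0, 0, 0], "fingers": 0}, {"xyz": [0, -0.016, 0.022], "delta_rot": [0, 0, 0], "fingers": 0}, {"xyz": [0, -0.018, 0.025], "delta_rot": [0, 0, 0], "fingers": 0}, {"xyz": [0, -0.018, 0.025], "delta_rot": [0, 0, 0], "fingers": 0}]'

```text
clock: 3.07
tool_pos: [0.5341, 0.132, 0.0021]
ee_rot: [-0.058, 0.116, 0.891, -0.435]
force: [0.4, 0.1, -0.1]
finger_gap: 0.002
grip_force: 0.0
```

```bash
python3 arc.py 6 21 10
```

```text
now [ 34.3 139.7  24.2  52. ] F [ 0.4  0.2 -0.1] t 3.1 q [ 0.52  1.03  1.22 -0.6   1.61 -0.59]
7.5 [137.  31.  52.] [-0.001, -0.007, -0.002] [-0.0, -0.1, 0.0]
9.0 [137.  35.  52.] [-0.001, -0.01, -0.004] [-0.0, -0.1, 0.0]
10.5 [136.  38.  52.] [-0.001, -0.013, -0.006] [-0.0, -0.1, 0.0]
12.0 [135.  42.  52.] [-0.001, -0.017, -0.008] [-0.0, -0.1, 0.0]
13.5 [135.  46.  52.] [-0.001, -0.02, -0.009] [-0.0, -0.1, 0.0]
15.0 [134.  50.  52.] [-0.001, -0.024, -0.011] [-0.0, -0.1, 0.0]
16.5 [133.  53.  52.] [-0.001, -0.027, -0.012] [-0.0, -0.1, 0.0]
18.0 [132.  57.  52.] [-0.001, -0.031, -0.014] [-0.0, -0.1, 0.0]
19.5 [130.  60.  52.] [-0.001, -0.034, -0.015] [-0.0, -0.1, 0.0]
21.0 [129.  64.  52.] [-0.001, -0.038, -0.016] [-0.0, -0.1, 0.0]
```

servo_tool --targets '[{"xyz": [-0.001, -0.004, -0.001], "delta_rot": [0, 0, 0], "fingers": 0}, {"xyz": [-0.001, -0.007, -0.002], "delta_rot": [0, 0, 0], "fingers": 0}, {"xyz": [-0.001, -0.01, -0.004], "delta_rot": [0, 0, 0], "fingers": 0}, {"xyz": [-0.001, -0.013, -0.006], "delta_rot": [0, 0, 0], "fingers": 0}, {"xyz": [-0.001, -0.017, -0.008], "delta_rot": [0, 0, 0], "fingers": 0}, {"xyz": [-0.001, -0.02, -0.009], "delta_rot": [0, 0, 0], "fingers": 0}, {"xyz": [-0.001, -0.024, -0.011], "delta_rot": [0, 0, 0], "fingers": 0}, {"xyz": [-0.001, -0.027, -0.012], "delta_rot": [0, 0, 0], "fingers": 0}, {"xyz": [-0.001, -0.031, -0.014], "delta_rot": [0, 0, 0], "fingers": 0}, {"xyz": [-0.001, -0.034, -0.015], "delta_rot": [0, 0, 0], "fingers": 0}]'

```text
clock: 3.9
tool_pos: [0.533, 0.1237, 0.0385]
ee_rot: [-0.057, 0.116, 0.891, -0.435]
force: [-0.6, 0.9, -0.7]
finger_gap: 0.004
grip_force: 0.4
```

```bash
python3 look.py pics/d.png .13; python3 arc.py 20 35 10
```

```text
now [ 35.5 131.4  60.7  52. ] F [-0.3  0.   0.2] t 4.0 q [ 0.51  0.97  1.24 -0.6   1.64 -0.62]
21.5 [129.  65.  52.] [0.0, -0.005, -0.001] [0.0, -0.1, 0.0]
23.0 [127.  69.  52.] [0.0, -0.009, -0.002] [0.0, -0.1, 0.0]
24.5 [126.  72.  52.] [0.0, -0.012, -0.003] [0.0, -0.1, 0.0]
26.0 [124.  76.  52.] [0.0, -0.016, -0.004] [0.0, -0.1, 0.0]
27.5 [123.  79.  52.] [0.0, -0.02, -0.004] [0.0, -0.1, 0.0]
29.0 [121.  82.  52.] [0.0, -0.024, -0.005] [0.0, -0.1, 0.0]
30.5 [119.  86.  52.] [0.0, -0.027, -0.006] [0.0, -0.1, 0.0]
32.0 [117.  89.  52.] [0.0, -0.031, -0.006] [0.0, -0.1, 0.0]
33.5 [115.  92.  52.] [0.0, -0.035, -0.006] [0.0, -0.1, 0.0]
35.0 [113.  95.  52.] [0.0, -0.039, -0.007] [0.0, -0.1, 0.0]
```

View pics/d.png

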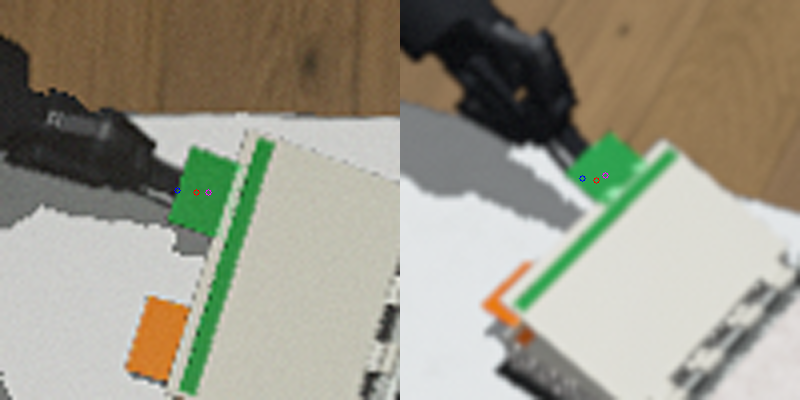

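The finger is under the green tab (top (180,190), side (575,170)). I'll track the panel angle numerically from the green mask from here.

```bash
cat >theta.py <<'E'
from plan import *
def poly(a,b,c,d):return np.array([[a,c,0],[b,c,0],[b,d,0],[a,d,0]])/1e3
def theta(lo=0,hi=181,side_too=True):
    tot=0;ths=np.arange(lo,hi,1.)
    for n in("top","side")[:2 if side_too else 1]:
        c=arm.capture(n);h=cv2.cvtColor(c["pixels"],cv2.COLOR_RGB2HSV);g=((h[...,0]>50)&(h[...,0]<85)&(h[...,1]>110)).astype(np.uint8);f=[]
        ctr=proj(c,b2w(v,[0,0,.05]))[0].astype(int);k=np.zeros_like(g);cv2.circle(k,tuple(map(int,ctr)),105,1,-1);g&=k
        for t in ths:
            m=np.zeros_like(g)
            for P in(poly(12.5,57.5,118,145),poly(-78,78,103,112)):
                cv2.fillPoly(m,[np.round(proj(c,b2w(v,panel(np.radians(t),P)))).astype(np.int32)],1)
            f.append((m&g).sum()/max(1,(m|g).sum()))
        i=int(np.argmax(f));print(n,"theta",ths[i],"iou",round(f[i],2));tot=tot+np.array(f)
    print("both",ths[int(np.argmax(tot))])
if __name__=="__main__":theta()
E
python3 theta.py
```

```text
top theta 19.0 iou 0.63
side theta 21.0 iou 0.4
both 19.0
```

servo_tool --targets '[{"xyz": [0, -0.005, -0.001], "delta_rot": [0, 0, 0], "fingers": 0}, {"xyz": [0, -0.009, -0.002], "delta_rot": [0, 0, 0], "fingers": 0}, {"xyz": [0, -0.012, -0.003], "delta_rot": [0, 0, 0], "fingers": 0}, {"xyz": [0, -0.016, -0.004], "delta_rot": [0, 0, 0], "fingers": 0}, {"xyz": [0, -0.02, -0.004], "delta_rot": [0, 0, 0], "fingers": 0}, {"xyz": [0, -0.024, -0.005], "delta_rot": [0, 0, 0], "fingers": 0}, {"xyz": [0, -0.027, -0.006], "delta_rot": [0, 0, 0], "fingers": 0}, {"xyz": [0, -0.031, -0.006], "delta_rot": [0, 0, 0], "fingers": 0}, {"xyz": [0, -0.035, -0.006], "delta_rot": [0, 0, 0], "fingers": 0}, {"xyz": [0, -0.039, -0.007], "delta_rot": [0, 0, 0], "fingers": 0}]'

```text
clock: 4.93
tool_pos: [0.5282, 0.1056, 0.0733]
ee_rot: [-0.058, 0.116, 0.891, -0.435]
force: [-0.3, -0.5, -1.1]
finger_gap: -0.002
grip_force: 0.4
```

```bash
python3 theta.py;  python3 arc.py 35 55 10
```

```text
top theta 36.0 iou 0.61
side theta 37.0 iou 0.39
both 36.0
now [ 35.5 112.7  95.9  52. ] F [-0.4  0.3 -0.4] t 5.0 q [ 0.49  0.91  1.28 -0.62  1.65 -0.64]
37.0 [110. 100.  52.] [0.001, -0.005, -0.0] [0.0, -0.1, 0.0]
39.0 [107. 103.  52.] [0.001, -0.009, -0.0] [0.0, -0.1, 0.0]
41.0 [104. 107.  52.] [0.001, -0.014, 0.0] [0.0, -0.1, 0.0]
43.0 [101. 110.  52.] [0.001, -0.018, 0.0] [0.0, -0.1, 0.0]
45.0 [ 98. 113.  52.] [0.001, -0.023, 0.001] [0.0, -0.1, 0.0]
47.0 [ 95. 116.  52.] [0.001, -0.027, 0.001] [0.0, -0.1, 0.0]
49.0 [ 92. 119.  52.] [0.001, -0.031, 0.002] [0.0, -0.1, 0.0]
51.0 [ 89. 122.  51.] [0.001, -0.035, 0.003] [-0.7, -0.1, 0.0]
53.0 [ 85. 125.  50.] [0.001, -0.039, 0.003] [-2.2, -0.1, 0.0]
55.0 [ 82. 128.  48.] [0.001, -0.042, 0.004] [-3.7, -0.1, 0.0]
```

Tracking matches the plan exactly (about 36°), with light force.

servo_tool --targets '[{"xyz": [0.001, -0.005, 0], "delta_rot": [0, 0, 0], "fingers": 0}, {"xyz": [0.001, -0.009, 0], "delta_rot": [0, 0, 0], "fingers": 0}, {"xyz": [0.001, -0.014, 0], "delta_rot": [0, 0, 0], "fingers": 0}, {"xyz": [0.001, -0.018, 0], "delta_rot": [0, 0, 0], "fingers": 0}, {"xyz": [0.001, -0.023, 0.001], "delta_rot": [0, 0, 0], "fingers": 0}, {"xyz": [0.001, -0.027, 0.001], "delta_rot": [0, 0, 0], "fingers": 0}, {"xyz": [0.001, -0.031, 0.002], "delta_rot": [0, 0, 0], "fingers": 0}, {"xyz": [0.001, -0.035, 0.003], "delta_rot": [-0.7, 0, 0], "fingers": 0}, {"xyz": [0.001, -0.039, 0.003], "delta_rot": [-2.2, 0, 0], "fingers": 0}, {"xyz": [0.001, -0.042, 0.004], "delta_rot": [-3.7, 0, 0], "fingers": 0}]'

```text
clock: 5.87
tool_pos: [0.5199, 0.078, 0.104]
ee_rot: [-0.053, 0.118, 0.905, -0.404]
force: [0.1, 0.7, -0.2]
finger_gap: -0.002
grip_force: 0.4
```

```bash
python3 theta.py;  python3 arc.py 55 75 10
```

```text
top theta 54.0 iou 0.5
side theta 55.0 iou 0.4
both 54.0
now [ 34.8  81.8 128.9  48.1] F [0.5 0.1 0.6] t 6.0 q [ 0.44  0.81  1.36 -0.61  1.59 -0.68]
57.0 [ 79. 131.  47.] [-0.0, -0.003, 0.001] [-1.3, -0.1, -0.1]
59.0 [ 75. 134.  45.] [-0.0, -0.006, 0.002] [-2.8, -0.1, -0.1]
61.0 [ 72. 136.  44.] [-0.0, -0.009, 0.003] [-4.3, -0.1, -0.1]
63.0 [ 68. 138.  42.] [-0.0, -0.013, 0.004] [-5.8, -0.1, -0.1]
65.0 [ 64. 141.  41.] [-0.0, -0.016, 0.005] [-7.3, -0.1, -0.1]
67.0 [ 60. 143.  39.] [-0.0, -0.019, 0.006] [-8.8, -0.1, -0.1]
69.0 [ 56. 145.  38.] [-0.0, -0.022, 0.008] [-10.3, -0.1, -0.1]
71.0 [ 52. 146.  36.] [-0.0, -0.025, 0.009] [-11.7, -0.1, -0.1]
73.0 [ 48. 148.  35.] [-0.0, -0.028, 0.011] [-13.2, -0.1, -0.1]
75.0 [ 44. 150.  33.] [-0.0, -0.031, 0.013] [-14.7, -0.1, -0.1]
```

servo_tool --targets '[{"xyz": [0, -0.003, 0.001], "delta_rot": [-1.3, 0, 0], "fingers": 0}, {"xyz": [0, -0.006, 0.002], "delta_rot": [-2.8, 0, 0], "fingers": 0}, {"xyz": [0, -0.009, 0.003], "delta_rot": [-4.3, 0, 0], "fingers": 0}, {"xyz": [0, -0.013, 0.004], "delta_rot": [-5.8, 0, 0], "fingers": 0}, {"xyz": [0, -0.016, 0.005], "delta_rot": [-7.3, 0, 0], "fingers": 0}, {"xyz": [0, -0.019, 0.006], "delta_rot": [-8.8, 0, 0], "fingers": 0}, {"xyz": [0, -0.022, 0.008], "delta_rot": [-10.3, 0, 0], "fingers": 0}, {"xyz": [0, -0.025, 0.009], "delta_rot": [-11.7, 0, 0], "fingers": 0}, {"xyz": [0, -0.028, 0.011], "delta_rot": [-13.2, 0, 0], "fingers": 0}, {"xyz": [0, -0.031, 0.013], "delta_rot": [-14.7, 0, 0], "fingers": 0}]'

```text
clock: 6.8
tool_pos: [0.5122, 0.0485, 0.1184]
ee_rot: [-0.038, 0.124, 0.95, -0.285]
force: [0.5, -0.3, 1.0]
finger_gap: 0.001
grip_force: 0.3
```

```bash
python3 theta.py;  python3 arc.py 75 95 10
```

```text
top theta 73.0 iou 0.28
side theta 73.0 iou 0.32
both 73.0
now [ 34.6  44.1 148.9  33.5] F [ 0.1  0.6 -0.4] t 6.9 q [ 0.31  0.64  1.51 -0.49  1.37 -0.8 ]
77.0 [ 40. 151.  32.] [-0.001, -0.003, 0.0] [-1.6, -0.1, -0.1]
79.0 [ 36. 152.  30.] [-0.001, -0.007, 0.002] [-3.0, -0.1, -0.1]
81.0 [ 32. 153.  29.] [-0.001, -0.01, 0.003] [-4.5, -0.1, -0.1]
83.0 [ 28. 154.  27.] [-0.001, -0.013, 0.004] [-6.0, -0.1, -0.1]
85.0 [ 23. 155.  26.] [-0.001, -0.016, 0.006] [-7.5, -0.1, -0.1]
87.0 [ 19. 156.  25.] [-0.001, -0.019, 0.008] [-9.0, -0.1, -0.1]
89.0 [ 15. 156.  23.] [-0.001, -0.022, 0.009] [-10.5, -0.1, -0.1]
91.0 [ 10. 157.  22.] [-0.001, -0.025, 0.011] [-12.0, -0.1, -0.1]
93.0 [  6. 157.  20.] [-0.001, -0.028, 0.013] [-13.4, -0.1, -0.1]
95.0 [  2. 157.  19.] [-0.001, -0.03, 0.016] [-14.9, -0.1, -0.1]
```

servo_tool --targets '[{"xyz": [0, -0.003, 0], "delta_rot": [-1.6, 0, 0], "fingers": 0}, {"xyz": [-0.001, -0.007, 0.002], "delta_rot": [-3, 0, 0], "fingers": 0}, {"xyz": [-0.001, -0.01, 0.003], "delta_rot": [-4.5, 0, 0], "fingers": 0}, {"xyz": [-0.001, -0.013, 0.004], "delta_rot": [-6, 0, 0], "fingers": 0}, {"xyz": [-0.001, -0.016, 0.006], "delta_rot": [-7.5, 0, 0], "fingers": 0}, {"xyz": [-0.001, -0.019, 0.008], "delta_rot": [-9, 0, 0], "fingers": 0}, {"xyz": [-0.001, -0.022, 0.009], "delta_rot": [-10.5, 0, 0], "fingers": 0}, {"xyz": [-0.001, -0.025, 0.011], "delta_rot": [-12, 0, 0], "fingers": 0}, {"xyz": [-0.001, -0.028, 0.013], "delta_rot": [-13.4, 0, 0], "fingers": 0}, {"xyz": [-0.001, -0.03, 0.016], "delta_rot": [-14.9, 0, 0], "fingers": 0}]'

```text
clock: 7.73
tool_pos: [0.5045, 0.0154, 0.1217]
ee_rot: [-0.021, 0.128, 0.979, -0.16]
force: [0.9, 0.6, 0.3]
finger_gap: 0.0
grip_force: 0.3
```

```bash
python3 theta.py; python3 look.py pics/e.png .0; python3 arc.py 95 115 10
```

```text
top theta 93.0 iou 0.07
side theta 93.0 iou 0.15
both 93.0
now [ 35.5   2.6 155.7  18.7] F [-0.8  0.6  0.5] t 7.9 q [ 0.13  0.5   1.64 -0.33  1.15 -1.02]
97.0 [ -3. 157.  17.] [0.0, -0.004, 0.001] [-1.6, -0.1, -0.1]
99.0 [ -7. 156.  16.] [0.0, -0.007, 0.002] [-3.1, -0.1, -0.1]
101.0 [-11. 156.  14.] [0.0, -0.01, 0.004] [-4.6, -0.1, -0.1]
103.0 [-15. 155.  13.] [0.0, -0.013, 0.006] [-6.1, -0.1, -0.1]
105.0 [-20. 155.  11.] [0.0, -0.016, 0.008] [-7.6, -0.1, -0.1]
107.0 [-24. 154.  10.] [0.0, -0.019, 0.01] [-9.1, -0.1, -0.1]
109.0 [-28. 153.   8.] [0.0, -0.022, 0.012] [-10.5, -0.1, -0.1]
111.0 [-32. 152.   7.] [0.0, -0.024, 0.014] [-12.0, -0.1, -0.1]
113.0 [-36. 150.   5.] [0.0, -0.027, 0.017] [-13.5, -0.1, -0.1]
115.0 [-40. 149.   4.] [0.0, -0.029, 0.019] [-15.0, -0.1, -0.1]
```

View pics/e.png

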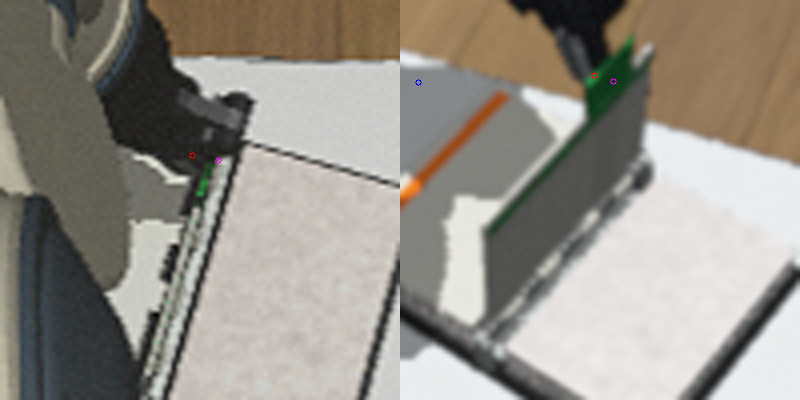

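The panel stands upright, with the finger behind the tab at side (590,75). The orange divider is still lying flat. Continuing.

servo_tool --targets '[{"xyz": [0, -0.004, 0.001], "delta_rot": [-1.6, 0, 0], "fingers": 0}, {"xyz": [0, -0.007, 0.002], "delta_rot": [-3.1, 0, 0], "fingers": 0}, {"xyz": [0, -0.01, 0.004], "delta_rot": [-4.6, 0, 0], "fingers": 0}, {"xyz": [0, -0.013, 0.006], "delta_rot": [-6.1, 0, 0], "fingers": 0}, {"xyz": [0, -0.016, 0.008], "delta_rot": [-7.6, 0, 0], "fingers": 0}, {"xyz": [0, -0.019, 0.01], "delta_rot": [-9.1, 0, 0], "fingers": 0}, {"xyz": [0, -0.022, 0.012], "delta_rot": [-10.5, 0, 0], "fingers": 0}, {"xyz": [0, -0.024, 0.014], "delta_rot": [-12, 0, 0], "fingers": 0}, {"xyz": [0, -0.027, 0.017], "delta_rot": [-13.5, 0, 0], "fingers": 0}, {"xyz": [0, -0.029, 0.019], "delta_rot": [-15, 0, 0], "fingers": 0}]'

```text
clock: 8.77
tool_pos: [0.496, -0.0164, 0.1126]
ee_rot: [-0.005, 0.129, 0.991, -0.032]
force: [1.1, 0.8, 0.7]
finger_gap: 0.002
grip_force: 0.2
```

```bash
python3 theta.py; python3 arc.py 115 135 10
```

```text
top theta 0.0 iou 0.0
side theta 112.0 iou 0.02
both 112.0
now [ 35.3 -40.3 148.5   3.7] F [-0.6 -0.4 -0.7] t 8.9 q [-0.11  0.43  1.74 -0.08  0.98 -1.37]
117.0 [-44. 147.   2.] [0.0, -0.003, 0.001] [-1.5, -0.1, -0.1]
119.0 [-48. 146.   1.] [0.0, -0.006, 0.003] [-3.0, -0.1, -0.1]
121.0 [-52. 144.   0.] [0.0, -0.009, 0.006] [-3.7, -0.1, -0.1]
123.0 [-56. 141.   0.] [0.0, -0.013, 0.008] [-3.7, -0.1, -0.1]
125.0 [-60. 139.   0.] [0.0, -0.016, 0.011] [-3.7, -0.1, -0.1]
127.0 [-63. 136.   0.] [0.0, -0.02, 0.014] [-3.7, -0.1, -0.1]
129.0 [-67. 134.   0.] [0.0, -0.023, 0.016] [-3.7, -0.1, -0.1]
131.0 [-70. 131.   0.] [0.0, -0.026, 0.02] [-3.7, -0.1, -0.1]
133.0 [-74. 128.   0.] [0.0, -0.03, 0.023] [-3.7, -0.1, -0.1]
135.0 [-77. 125.   0.] [0.0, -0.033, 0.026] [-3.7, -0.1, -0.1]
```

servo_tool --targets '[{"xyz": [0, -0.003, 0.001], "delta_rot": [-1.5, 0, 0], "fingers": 0}, {"xyz": [0, -0.006, 0.003], "delta_rot": [-3, 0, 0], "fingers": 0}, {"xyz": [0, -0.009, 0.006], "delta_rot": [-3.7, 0, 0], "fingers": 0}, {"xyz": [0, -0.013, 0.008], "delta_rot": [-3.7, 0, 0], "fingers": 0}, {"xyz": [0, -0.016, 0.011], "delta_rot": [-3.7, 0, 0], "fingers": 0}, {"xyz": [0, -0.02, 0.014], "delta_rot": [-3.7, 0, 0], "fingers": 0}, {"xyz": [0, -0.023, 0.016], "delta_rot": [-3.7, 0, 0], "fingers": 0}, {"xyz": [0, -0.026, 0.02], "delta_rot": [-3.7, 0, 0], "fingers": 0}, {"xyz": [0, -0.03, 0.023], "delta_rot": [-3.7, 0, 0], "fingers": 0}, {"xyz": [0, -0.033, 0.026], "delta_rot": [-3.7, 0, 0], "fingers": 0}]'

```text
clock: 9.7
tool_pos: [0.4867, -0.0503, 0.0886]
ee_rot: [-0.001, 0.129, 0.992, -0.0]
force: [0.4, 0.7, 0.2]
finger_gap: -0.002
grip_force: 0.2
```

```bash
python3 theta.py; python3 look.py pics/f.png -.08; python3 arc.py 135 155 10
```

```text
top theta 0.0 iou 0.0
side theta 132.0 iou 0.12
both 132.0
now [ 35.3 -76.8 124.9   0. ] F [0.6 0.3 0.6] t 9.9 q [-0.22  0.45  1.8  -0.    0.9  -1.54]
137.0 [-80. 122.   0.] [0.0, -0.003, 0.003] [-0.0, -0.1, -0.0]
139.0 [-83. 118.   0.] [0.0, -0.006, 0.006] [-0.0, -0.1, -0.0]
141.0 [-86. 115.   0.] [0.0, -0.009, 0.01] [-0.0, -0.1, -0.0]
143.0 [-89. 112.   0.] [0.0, -0.012, 0.013] [-0.0, -0.1, -0.0]
145.0 [-91. 108.   0.] [0.0, -0.014, 0.017] [-0.0, -0.1, -0.0]
147.0 [-94. 104.   0.] [0.0, -0.017, 0.02] [-0.0, -0.1, -0.0]
149.0 [-96. 101.   0.] [0.0, -0.019, 0.024] [-0.0, -0.1, -0.0]
151.0 [-98.  97.   0.] [0.0, -0.021, 0.028] [-0.0, -0.1, -0.0]
153.0 [-100.   93.    0.] [0.0, -0.024, 0.032] [-0.0, -0.1, -0.0]
155.0 [-102.   89.    0.] [0.0, -0.026, 0.036] [-0.0, -0.1, -0.0]
```

View pics/f.png

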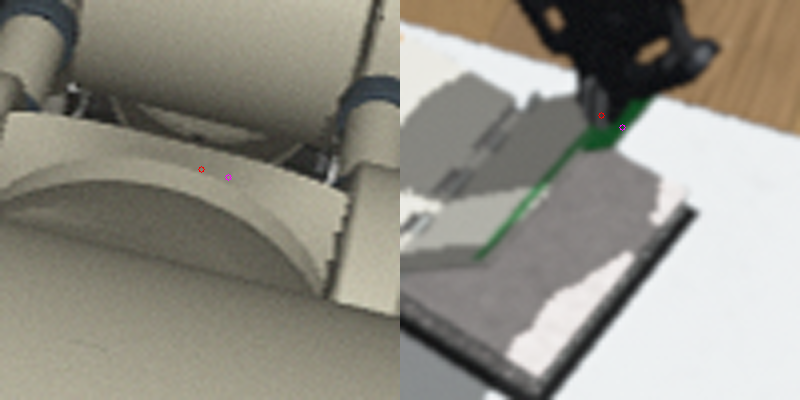

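The panel leans over at about 133°, with the fingertip on the tab side at (600,118). The binder hasn't moved.

servo_tool --targets '[{"xyz": [0, -0.003, 0.003], "delta_rot": [0, 0, 0], "fingers": 0}, {"xyz": [0, -0.006, 0.006], "delta_rot": [0, 0, 0], "fingers": 0}, {"xyz": [0, -0.009, 0.01], "delta_rot": [0, 0, 0], "fingers": 0}, {"xyz": [0, -0.012, 0.013], "delta_rot": [0, 0, 0], "fingers": 0}, {"xyz": [0, -0.014, 0.017], "delta_rot": [0, 0, 0], "fingers": 0}, {"xyz": [0, -0.017, 0.02], "delta_rot": [0, 0, 0], "fingers": 0}, {"xyz": [0, -0.019, 0.024], "delta_rot": [0, 0, 0], "fingers": 0}, {"xyz": [0, -0.021, 0.028], "delta_rot": [0, 0, 0], "fingers": 0}, {"xyz": [0, -0.024, 0.032], "delta_rot": [0, 0, 0], "fingers": 0}, {"xyz": [0, -0.026, 0.036], "delta_rot": [0, 0, 0], "fingers": 0}]'

```text
clock: 10.73
tool_pos: [0.4801, -0.0754, 0.0525]
ee_rot: [-0.001, 0.13, 0.992, 0.0]
force: [0.2, -0.8, 0.2]
finger_gap: 0.001
grip_force: 0.2
```

```bash
python3 theta.py; python3 arc.py 155 173 10
```

```text
top theta 0.0 iou 0.0
side theta 153.0 iou 0.26
both 153.0
now [  35.  -103.1   88.3    0. ] F [ 0.1  1.1 -0.4] t 10.8 q [-0.28  0.51  1.84 -0.    0.8  -1.59]
156.8 [-104.   85.    0.] [-0.0, -0.001, 0.003] [-0.0, -0.1, -0.0]
158.6 [-106.   82.    0.] [-0.0, -0.003, 0.007] [-0.0, -0.1, -0.0]
160.4 [-107.   78.    0.] [-0.0, -0.004, 0.01] [-0.0, -0.1, -0.0]
162.2 [-108.   74.    0.] [-0.0, -0.005, 0.014] [-0.0, -0.1, -0.0]
164.0 [-110.   70.    0.] [-0.0, -0.007, 0.018] [-0.0, -0.1, -0.0]
165.8 [-111.   67.    0.] [-0.0, -0.008, 0.022] [-0.0, -0.1, -0.0]
167.6 [-112.   63.    0.] [-0.0, -0.009, 0.026] [-0.0, -0.1, -0.0]
169.4 [-113.   59.    0.] [-0.0, -0.009, 0.029] [-0.0, -0.1, -0.0]
171.2 [-113.   55.    0.] [-0.0, -0.01, 0.033] [-0.0, -0.1, -0.0]
173.0 [-114.   51.    0.] [-0.0, -0.011, 0.037] [-0.0, -0.1, -0.0]
```

servo_tool --targets '[{"xyz": [0, -0.001, 0.003], "delta_rot": [0, 0, 0], "fingers": 0}, {"xyz": [0, -0.003, 0.007], "delta_rot": [0, 0, 0], "fingers": 0}, {"xyz": [0, -0.004, 0.01], "delta_rot": [0, 0, 0], "fingers": 0}, {"xyz": [0, -0.005, 0.014], "delta_rot": [0, 0, 0], "fingers": 0}, {"xyz": [0, -0.007, 0.018], "delta_rot": [0, 0, 0], "fingers": 0}, {"xyz": [0, -0.008, 0.022], "delta_rot": [0, 0, 0], "fingers": 0}, {"xyz": [0, -0.009, 0.026], "delta_rot": [0, 0, 0], "fingers": 0}, {"xyz": [0, -0.009, 0.029], "delta_rot": [0, 0, 0], "fingers": 0}, {"xyz": [0, -0.01, 0.033], "delta_rot": [0, 0, 0], "fingers": 0}, {"xyz": [0, -0.011, 0.037], "delta_rot": [0, 0, 0], "fingers": 0}]'

```text
clock: 11.67
tool_pos: [0.4773, -0.0858, 0.0156]
ee_rot: [-0.001, 0.129, 0.992, 0.0]
force: [-0.0, 0.2, 0.0]
finger_gap: 0.004
grip_force: 0.1
```

```bash
python3 theta.py; python3 arc.py 173 181 8
```

```text
top theta 0.0 iou 0.0
side theta 169.0 iou 0.28
both 169.0
now [  34.9 -113.9   51.4    0. ] F [-0.2 -0.5  0.8] t 11.8 q [-0.3   0.58  1.87 -0.    0.7  -1.61]
174.0 [-114.   49.    0.] [-0.0, -0.0, 0.003] [-0.0, -0.1, -0.0]
175.0 [-114.   47.    0.] [-0.0, -0.001, 0.005] [-0.0, -0.1, -0.0]
176.0 [-115.   44.    0.] [-0.0, -0.001, 0.007] [-0.0, -0.1, -0.0]
177.0 [-115.   42.    0.] [-0.0, -0.001, 0.009] [-0.0, -0.1, -0.0]
178.0 [-115.   40.    0.] [-0.0, -0.001, 0.011] [-0.0, -0.1, -0.0]
179.0 [-115.   38.    0.] [-0.0, -0.001, 0.014] [-0.0, -0.1, -0.0]
180.0 [-115.   36.    0.] [-0.0, -0.001, 0.016] [-0.0, -0.1, -0.0]
181.0 [-115.   33.    0.] [-0.0, -0.001, 0.018] [-0.0, -0.1, -0.0]
```

servo_tool --targets '[{"xyz": [0, 0, 0.003], "delta_rot": [0, 0, 0], "fingers": 0}, {"xyz": [0, -0.001, 0.005], "delta_rot": [0, 0, 0], "fingers": 0}, {"xyz": [0, -0.001, 0.007], "delta_rot": [0, 0, 0], "fingers": 0}, {"xyz": [0, -0.001, 0.009], "delta_rot": [0, 0, 0], "fingers": 0}, {"xyz": [0, -0.001, 0.011], "delta_rot": [0, 0, 0], "fingers": 0}, {"xyz": [0, -0.001, 0.013], "delta_rot": [0, 0, 0], "fingers": 0}, {"xyz": [0, -0.001, 0.014], "delta_rot": [0, 0, 0], "fingers": 0}, {"xyz": [0, -0.001, 0.014], "delta_rot": [0, 0, 0], "fingers": 0}]'

```text
clock: 12.43
tool_pos: [0.4769, -0.0867, 0.0017]
ee_rot: [-0.001, 0.129, 0.992, 0.0]
force: [0.1, -0.2, 0.1]
finger_gap: 0.002
grip_force: 0.0
```

servo_tool --targets '[{"xyz": [0, 0, 0.001], "delta_rot": [0, 0, 0], "fingers": 0}, {"xyz": [0, 0, 0.001], "delta_rot": [0, 0, 0], "fingers": 0}]'

```text
clock: 12.6
tool_pos: [0.477, -0.0867, 0.0009]
ee_rot: [-0.001, 0.129, 0.992, 0.0]
force: [1.5, -0.8, 0.5]
finger_gap: 0.004
grip_force: 0.0
```

```bash
python3 theta.py; python3 plan.py
```

```text
top theta 0.0 iou 0.0
side theta 177.0 iou 0.29
both 177.0
now x y z alpha [  35.2 -114.7   37.     0. ] F [-0.2 -0.1 -0. ] t 12.7 q [-0.3   0.6   1.88 -0.    0.66 -1.61] gap 0.0
```

Still no stop force, so I'll press down 1 mm at a time.

servo_tool --targets '[{"xyz": [0, 0, 0.001], "delta_rot": [0, 0, 0], "fingers": 0}, {"xyz": [0, 0, 0.001], "delta_rot": [0, 0, 0], "fingers": 0}]'

```text
clock: 12.87
tool_pos: [0.477, -0.0867, -0.0001]
ee_rot: [-0.001, 0.129, 0.992, 0.0]
force: [-0.0, 0.0, 0.7]
finger_gap: 0.003
grip_force: 0.0
```

servo_tool --targets '[{"xyz": [0, 0, 0.001], "delta_rot": [0, 0, 0], "fingers": 0}, {"xyz": [0, 0, 0.001], "delta_rot": [0, 0, 0], "fingers": 0}]'

```text
clock: 13.03
tool_pos: [0.4771, -0.0867, -0.001]
ee_rot: [-0.001, 0.13, 0.992, 0.0]
force: [-1.4, 0.0, 5.1]
finger_gap: -0.0
grip_force: 2.7
```

servo_tool --targets '[{"xyz": [0, 0, 0.001], "delta_rot": [0, 0, 0], "fingers": 0}, {"xyz": [0, 0, 0.001], "delta_rot": [0, 0, 0], "fingers": 0}]'

```text
clock: 13.2
tool_pos: [0.4772, -0.0868, -0.0015]
ee_rot: [-0.0, 0.129, 0.992, -0.0]
force: [-4.1, 1.9, 22.5]
finger_gap: 0.001
grip_force: 11.0
```

A firm stop at 22 N, with the tip at 35 mm, which is the top of the panel lying flat. I'll retreat straight up.

servo_tool --targets '[{"xyz": [0, 0, -0.002], "delta_rot": [0, 0, 0], "fingers": 0}, {"xyz": [0, 0, -0.008], "delta_rot": [0, 0, 0], "fingers": 0}, {"xyz": [0, 0, -0.025], "delta_rot": [0, 0, 0], "fingers": 0}, {"xyz": [0, 0, -0.05], "delta_rot": [0, 0, 0], "fingers": 0}, {"xyz": [0, 0, -0.08], "delta_rot": [0, 0, 0], "fingers": 0}, {"xyz": [0, 0, -0.11], "delta_rot": [0, 0, 0], "fingers": 0}, {"xyz": [0, 0, -0.14], "delta_rot": [0, 0, 0], "fingers": 0}, {"xyz": [0, 0, -0.17], "delta_rot": [0, 0, 0], "fingers": 0}, {"xyz": [0, 0, -0.2], "delta_rot": [0, 0, 0], "fingers": 0}, {"xyz": [0, 0, -0.2], "delta_rot": [0, 0, 0], "fingers": 0}]'

```text
clock: 14.03
tool_pos: [0.4797, -0.0875, 0.2034]
ee_rot: [0.003, 0.129, 0.992, -0.001]
force: [1.2, -0.8, 1.7]
finger_gap: -0.002
grip_force: 0.0
```

servo_tool --targets '[{"xyz": [0, 0.03, 0], "delta_rot": [0, 0, 0], "fingers": 0}, {"xyz": [0, 0.07, 0], "delta_rot": [0, 0, 0], "fingers": 0}, {"xyz": [0, 0.11, 0], "delta_rot": [0, 0, 0], "fingers": 0}, {"xyz": [0, 0.15, 0], "delta_rot": [0, 0, 0], "fingers": 0}, {"xyz": [0, 0.19, 0], "delta_rot": [0, 0, 0], "fingers": 0}, {"xyz": [0, 0.23, 0], "delta_rot": [0, 0, 0], "fingers": 0}, {"xyz": [0, 0.27, 0], "delta_rot": [0, 0, 0], "fingers": 0}, {"xyz": [0, 0.31, 0], "delta_rot": [0, 0, 0], "fingers": 0}, {"xyz": [0, 0.35, 0], "delta_rot": [0, 0, 0], "fingers": 0}, {"xyz": [0, 0.38, 0], "delta_rot": [0, 0, 0], "fingers": 0}]'

```text
clock: 14.87
tool_pos: [0.5749, 0.2836, 0.1978]
ee_rot: [-0.001, 0.129, 0.992, 0.0]
force: [0.4, 0.3, 0.3]
finger_gap: -0.0
grip_force: 0.0
```

servo_tool --targets '[{"xyz": [0.04, 0.04, 0], "delta_rot": [0, 0, 0], "fingers": 0}, {"xyz": [0.07, 0.08, 0], "delta_rot": [0, 0, 0], "fingers": 0}, {"xyz": [0.1, 0.11, 0], "delta_rot": [0, 0, 0], "fingers": 0}, {"xyz": [0.13, 0.13, 0], "delta_rot": [0, 0, 0], "fingers": 0}, {"xyz": [0.15, 0.15, 0], "delta_rot": [0, 0, 0], "fingers": 0}, {"xyz": [0.18, 0.15, 0], "delta_rot": [0, 0, 0], "fingers": 0}, {"xyz": [0.18, 0.15, 0], "delta_rot": [0, 0, 0], "fingers": 0}, {"xyz": [0.18, 0.15, 0], "delta_rot": [0, 0, 0], "fingers": 0}]'

```text
clock: 15.53
tool_pos: [0.4376, 0.4725, 0.1981]
ee_rot: [-0.001, 0.128, 0.992, -0.0]
force: [0.7, 0.4, -0.9]
finger_gap: 0.002
grip_force: 0.0
```

```bash
python3 theta.py; python3 - <<'E'
from h import *
from cell import arm
import pickle
d=pickle.load(open("c0.pkl","rb"));o=[]
for n in("top","side"):
    k=arm.capture(n)["pixels"];o.append(cv2.resize(k[110:290,150:430],(400,257)));o.append(cv2.resize(d[n]["pixels"][110:290,150:430],(400,257)))
cv2.imwrite("pics/g.png",np.vstack([np.hstack(o[:2]),np.hstack(o[2:])])[:,:,::-1]);print(arm.read_state()["joint_positions"])
E
```

```text
top theta 167.0 iou 0.49
side theta 177.0 iou 0.36
both 175.0
[ 7.25861746e-01  5.19623724e-01  1.28802008e+00  9.99894415e-04
  1.33492635e+00 -5.84225376e-01]
```

View pics/g.png

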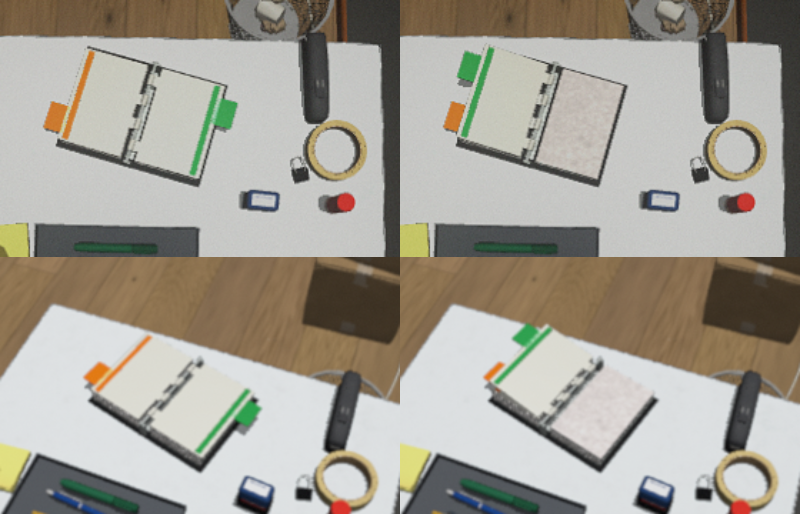

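The green divider lies on the -y side with its tab at top (227,114) in the left panel. Orange, the binder and all the bystanders look unmoved. One numeric check of flatness by triangulating the tab.

```bash
python3 - <<'E'
from h import *
from cell import arm
from scipy.optimize import least_squares
v=np.load("v.npy");C={};O={}
for n in("top","side"):
    c=arm.capture(n);h=cv2.cvtColor(c["pixels"],cv2.COLOR_RGB2HSV);g=((h[...,0]>50)&(h[...,0]<85)&(h[...,1]>110)).astype(np.uint8)
    e=proj(c,b2w(v,[.035,-.1315,.034]))[0]
    g=cv2.morphologyEx(g,cv2.MORPH_OPEN,np.ones((7,7)))  # drop the thin strip
    k,l,st,ce=cv2.connectedComponentsWithStats(g);i=1+np.argmin(np.linalg.norm(ce[1:]-e,axis=1));C[n]=c;O[n]=ce[i];print(n,ce[i].round(1),e.round(1),st[i,4])
    for t in(172,176,180):print(t,proj(c,b2w(v,panel(np.radians(t),[.035,.1315,0]))).round(1))
o=least_squares(lambda p:np.r_[(proj(C["top"],p)-O["top"]).ravel(),(proj(C["side"],p)-O["side"]).ravel()],[.47,-.1,.03])
print("tab centre",o.x,o.fun.round(1),"flat would be",b2w(v,[.035,-.1315,.034]))
E
```

```text
top [307.3 189.6] [308.8 189. ] 199
172 [[308.9 187.4]]
176 [[309.  188.2]]
180 [[308.8 189. ]]
side [322.8 219.3] [324.1 219.5] 131
172 [[324.1 215. ]]
176 [[324.2 217.4]]
180 [[324.1 219.5]]
tab centre [ 0.47100122 -0.09974517  0.0355335 ] [ 0.2 -0.1 -0.2  0. ] flat would be [[ 0.47259989 -0.10285834  0.034     ]]
```

The tab centre sits at about 35 mm, against 34–35.5 mm for flat, so it's down. Handing in.

```bash
python3 -c "
from cell import arm
print(arm.close_job())"
```

```text
the job is handed in; nothing more can be done
None
```

The green divider is turned over and pressed flat on the -y side; the orange divider, binder and other objects look unmoved in the final pictures. The arm finished clear and I handed the job in at about 16 s, but the hand-in returned no verdict.

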